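Chock the brass roller on the tilted inspection plate

ROBOT

A 6-joint arm with a two-finger parallel gripper is mounted at the origin on the work surface. World frame = base frame: x ahead of the robot, y to its left, z up, the work surface at z = 0. Lengths are in m, angles in rad, forces in N, time in s.
With the tool pointing down it reaches from about 0.325 to 1 m from the base axis. Payload 5.1 kg.
Tool frame: the origin (TCP) lies midway between the tips of the shut fingers; the grasp point (between the pads) lies 19 mm behind it; z points along the fingers, y is the line along which they close (so a half turn about z gives the same grasp; the last joint's range is limited). The gripper opens to 85 mm and grips with 20 to 120 N. Pads are 22 mm wide; open, the fingers measure 114 mm over their backs; the gripper's body (76 mm by 85 mm) begins 54 mm behind the grasp point. The pads swing forward as they close: fully open they stand 13 mm farther back than shut.
Start: joints at [1.067, 0.124, 1.65, -0, 1.367, -0.083], TCP at [0.266, 0.593, 0.231] pointing down, gripper open.
Joint ranges: [-2.61, 2.61], [-1.02, 2.33], [0.03, 2.71], [-1.35, 4.49], [0.32, 2.68], [-2.91, 2.91]. Speed limits (rad/s): [2.57, 2.57, 3.14, 3.14, 3.14, 3.14].

INTERFACE

Orientations are given as a rotation vector (axis times angle).
In Python, from plant import manip gives the robot as it stands. The module is installed in compiled form; this text tells all that it offers.
- The arm moves only by the tool jog_arm, never from a script. Its argument "targets" is a list of rows, each an object with "linear": the shift along the tool's x, y, z in mm, a list of three; "twist": the turn, a rotation vector about the tool's x, y, z in rad, a list of three; "claw": the opening, from 0 (shut) to 1 (fully open). A call has 1 to 20 rows; each row is the pose to reach, as a shift and turn from the pose commanded when the call began, along the tool's axes at that moment; what a row does not reach only later rows make up. A row lasts 1/12 s, in which the tool goes at most 41.7 mm and 7.16 degrees, less where a joint would pass 70% of its speed; a pose out of reach is approached as far as the arm can. A call with a gripper value outside its range is refused whole. The fingers move at their own pace and stop on an object; "newtons" is the grip in N (left out, the last holds). Time passes only in rows, so rows that repeat a pose let the fingers close. It gives the time, the measured TCP pose, the force, the opening and the grip force at its end, in the units of the state.
- manip.sense(): the state, without advancing time (a new reading comes with each control period).
- manip.read_camera(name): name is "scene" or "top" or "wrist"; returns the picture (480x640x3 uint8, red, green, blue); there is no depth.
- manip.camera_params(name): a dict with "fovy" (degrees; the focal length in pixels is half the picture's height over the tangent of half this angle, whatever the lens; pixels are square), "cx", "cy" (the principal point, pixels), "rvec" (rotation vector, rad) and "tvec" (3), from world to camera coordinates, as OpenCV has them; the wrist camera has in their place "hand_eye" (4x4, takes a point from camera to tool coordinates, whose origin is the TCP and whose axes are the flange's). Camera axes: x right, y down, z forward; pixel columns grow to the right and rows downward; lengths in m; the calibration is good to about 2 mm. A picture is of the moment at which its call begins: read the wrist's pose just before it. camera_params takes no time and is no camera call.
- manip.finish_job(): hands the job in; it is judged then, once.
The state is a dict: "time": time; "joint_pos": joint angles; "joint_vel": joint speeds; "tau": joint torques, N m; "eef_pos": TCP position; "orientation": TCP orientation; "ft_force": force on the tool from outside, world axes, zero at the start; "wrist_torque": the same for the moment, N m; "width": finger opening in m; "grasp_force": force on a finger pad.
Only numpy, scipy, OpenCV 4.12 (cv2) and the standard library are available. Lean on these libraries where they do the work, as an engineer would, in place of code of your own. Each camera call takes 0.05 s, during which the arm holds its last target. There are 200 camera calls.

TASK

Get the brass roller ready for measuring on the tilted steel plate, where it would roll away if let go. First set the orange chock flat and square on the blue patch and let go of it; then lay the brass roller crosswise on the plate on the uphill side of the chock, resting against it and in line with its middle, and gently let go so that it stays put. Leave the steel roller in its rest.

Things in the scene. Friction and masses are not known exactly. Their poses are not given: they have to be found in the camera images.
- brass_roller_centre (a point): Centre of the brass-yellow roller: solid, 44 mm diameter, 56 mm long, flat ends, 0.6 kg. y is its axis; x and z may be turned about it. It starts level in a groove of a narrow green rest, 45 mm above the table and 72 mm from the steel roller; both ends overhang the rest (34 mm wide) by 11 mm, with free space down to the table. Grip it by its flat ends to leave its round side free for the chock.
- steel_roller_centre (a point): Centre of the bright steel roller, same size as the brass one, in the other groove of the same rest. A bystander: leave it there. y is its axis.
- chock_centre (a point): Centre (20 mm above its underside) of the orange chock, loose on the table: roof-shaped, 50 mm long (y), 40 mm high (z up), 62 mm across (x) at the foot, 16 mm at the flat top; both long faces slope 60 degrees, so either may face the roller; the two y ends are flat, good to grip. 0.25 kg. A roller lying against it on the same surface has its centre 44 mm from this point.
- mark (a point): Centre of the blue patch, 66 x 56 mm, on the top face of the fixed tilted steel plate, about 57 mm above the table. x points downhill along the face (6 degrees, 0.105 rad), y across it (level), z out of the face. The plate is 200 mm (x) by 130 mm (y), flat, rimless; its uphill edge is 125 mm from the patch's centre, its downhill edge 75 mm.
Not all that is in view belongs to the job. What is meant by the part that bears brass_roller_centre is not red, and is the smaller of those in its own colour. Of the things that look like the part that bears chock_centre, the larger one is meant.

How it is judged:
On the way, in this order (a step that is already met when the one before it is completed fails the run):
1. the orange chock sits flat and square on the blue patch, let go (x of chock_centre in the frame of mark between -0.02 and 0.02 m and y of chock_centre in the frame of mark between -0.02 and 0.02 m and z of chock_centre in the frame of mark between 0.016 and 0.024 m and angle between the y axis of chock_centre and the y axis of mark, either way round below 0.26 rad and angle between the z axis of chock_centre and the z axis of mark, either way round below 0.1 rad and contact force between the fingers and chock below 0.1 N and linear speed of chock below 0.02 m/s), for 0.2 s.
2. the brass roller lies on the plate against the uphill side of the chock (x of chock_centre in the frame of mark between -0.02 and 0.02 m and y of chock_centre in the frame of mark between -0.02 and 0.02 m and z of chock_centre in the frame of mark between 0.016 and 0.024 m and angle between the y axis of each of chock_centre, brass_roller_centre and the y axis of mark, either way round below 0.26 rad and angle between the z axis of chock_centre and the z axis of mark, either way round below 0.1 rad and x of brass_roller_centre in the frame of mark below -0.02 m and y of brass_roller_centre in the frame of mark between -0.02 and 0.02 m and z of brass_roller_centre in the frame of mark between 0.018 and 0.026 m and distance between brass_roller_centre and chock_centre below 0.054 m), for 0.2 s.
At the end, for the whole second after the job is handed in: Chock flat on the plate, within 20 mm of the patch's centre and 15 degrees of square; brass roller against its uphill side (centres at most 54 mm apart), within 20 mm of the patch's middle line, crosswise within 15 degrees; both at rest; steel roller moved under 15 mm (all of step 2 and linear speed of each of brass_roller, chock below 0.02 m/s and distance of steel_roller_centre from where it was at the start of the episode below 0.015 m); the robot touches nothing.
It fails at once if the brass roller is dropped or let run away (faster than 0.5 m/s while not held) (contact force between the fingers and brass_roller below 0.1 N and linear speed of brass_roller above 0.5 m/s).
It fails at once if the steel roller is moved by 15 mm or more (distance of steel_roller_centre from where it was at the start of the episode above 0.015 m).
It also fails if it takes over 53 s, if anything falls off the work surface, if the arm or the gripper's body presses on something with over 40 N, if the wrist force passes 120 N, or if a joint passes its speed limit or range.

## Working session

There is one attempt and no reset: what is moved stays moved. The work goes in short steps, Python scripts to look and compute and a tool call to move; the robot and the scene stay as the last step left them, time stands still between calls to the robot, and variables do not carry over. Pictures are saved under pics/ and viewed, at most 13 in all, crops included, and the job is handed in when it is done.

Besides the shell and the picture viewer there is one more tool, called after "Request:" in YAML: its name, and indented under it one key for each argument. jog_arm: Moves the arm, as the interface text tells. Its arguments: {"type":"object","properties":{"targets":{"type":"array"},"newtons":{"type":"number"}},"required":["targets"]}

```bash
mkdir -p pics; cat > h.py <<'E'
import numpy as np, cv2
from plant import manip
from scipy.spatial.transform import Rotation as R
def snap(n,f):
    im=manip.read_camera(n); cv2.imwrite('pics/'+f,cv2.cvtColor(im,cv2.COLOR_RGB2BGR)); return im
E
python3 - <<'E'
from h import *
print(manip.sense())
for n in('scene','top','wrist'): print(n,manip.camera_params(n))
snap('top','top0.png');snap('scene','scene0.png')
E
```

```text
{'time': 0.0, 'joint_pos': array([ 1.06738668e+00,  1.24479292e-01,  1.65165866e+00, -1.22034439e-05,
        1.36753386e+00, -8.25898668e-02]), 'joint_vel': array([ 0.0002976 ,  0.00011791,  0.00011485,  0.0004851 , -0.00165043,
       -0.00028796]), 'tau': array([-3.30096018e-04, -4.23607492e+01, -3.65449655e+01, -1.11052489e-04,
        6.97142139e-03, -1.32286169e-05]), 'eef_pos': array([0.2652571 , 0.59274018, 0.23007881]), 'orientation': array([-0.65602829, -3.07172925,  0.00313158]), 'ft_force': array([-0.5312287 ,  0.7724558 ,  1.17072094]), 'wrist_torque': array([0.00048994, 0.0426265 , 0.00463393]), 'grasp_force': 0.0, 'width': 0.08532552012073709}
scene {'fovy': 53.31915734402111, 'cx': 322.92318635791713, 'cy': 232.71555832166814, 'rvec': array([ 0.7305513 ,  2.76261106, -0.8355925 ]), 'tvec': array([ 0.43840058, -0.19009401,  1.33400412])}
top {'fovy': 50.17002096270309, 'cx': 320.8164945999476, 'cy': 233.00641329883052, 'rvec': array([ 2.13411659, -2.14242824,  0.17960405]), 'tvec': array([0.00601549, 0.54700875, 1.00278515])}
wrist {'fovy': 64.94059903724852, 'cx': 318.93123701137534, 'cy': 232.1600757100425, 'hand_eye': array([[ 1.55117131e-03, -9.56055417e-01, -2.93181913e-01,
         7.40786570e-02],
       [ 9.99998680e-01,  1.62453626e-03, -6.74473066e-06,
        -2.13872429e-04],
       [ 4.82732984e-04, -2.93181515e-01,  9.56056675e-01,
        -1.41663201e-01],
       [ 0.00000000e+00,  0.00000000e+00,  0.00000000e+00,
         1.00000000e+00]])}
```

View pics/top0.png

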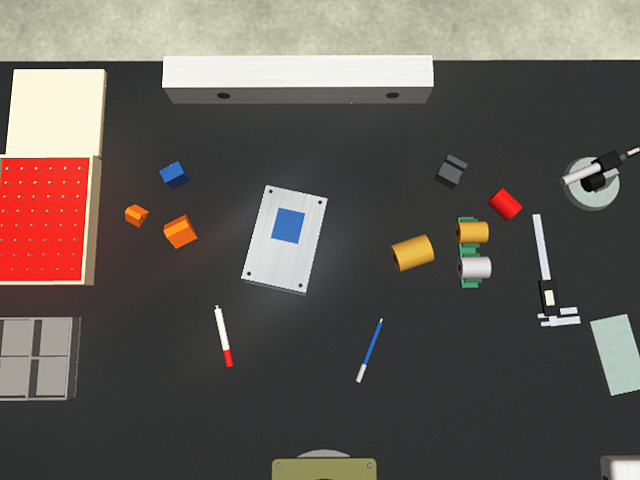

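View pics/scene0.png

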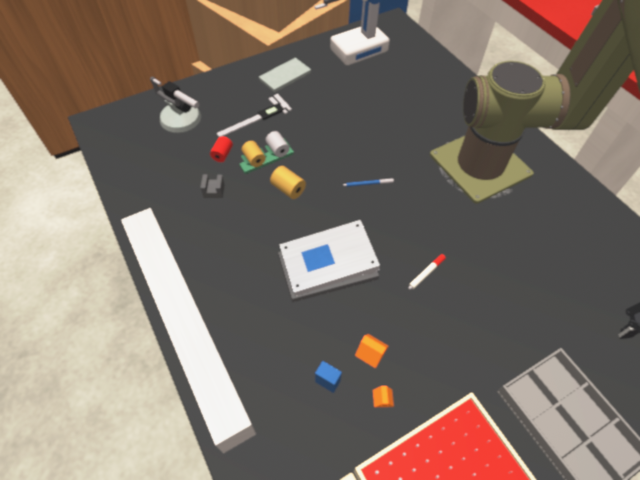

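Top view: the larger orange chock is at (180,232), and the plate is around (286,240) with its patch at (289,226). The brass roller is at (472,232) and the steel one at (475,267), both on the green rest. The loose larger brass roller at (412,252) is a decoy. The patch sits nearer the plate's top edge, so downhill is up in the image (+x).

```bash
python3 - <<'E'
from h import *
im=cv2.imread('pics/top0.png')
c=lambda x,y,w,h:cv2.resize(im[y:y+h,x:x+w],None,fx=6,fy=6,interpolation=cv2.INTER_CUBIC)
a=c(155,207,50,50); b=c(445,207,60,50)  # 300, 360
cv2.imwrite('pics/crop1.png',np.hstack([a,b]))
hsv=cv2.cvtColor(im,cv2.COLOR_BGR2HSV)
m=cv2.inRange(hsv,(100,120,60),(125,255,255)); m[:,:260]=0;m[:200]=0;m[250:]=0;m[:,320:]=0
cn=max(cv2.findContours(m,0,1)[0],key=cv2.contourArea); r=cv2.minAreaRect(cn); print(r,cv2.boxPoints(r))
p=manip.camera_params('top');Rm=cv2.Rodrigues(p['rvec'])[0];print('cam',-Rm.T@p['tvec'])
E
cat >> h.py <<'E'
def cam(n,pose=None):
    p=manip.camera_params(n); f=240/np.tan(np.radians(p['fovy']/2))
    if n=='wrist':
        s=pose or manip.sense(); T=np.eye(4);T[:3,:3]=R.from_rotvec(s['orientation']).as_matrix();T[:3,3]=s['eef_pos']
        W=T@p['hand_eye']; return f,p['cx'],p['cy'],W[:3,:3],W[:3,3]
    Rm=cv2.Rodrigues(p['rvec'])[0]; return f,p['cx'],p['cy'],Rm.T,-Rm.T@p['tvec']
def back(c,u,v,z):
    f,cx,cy,Rw,t=c; d=Rw@np.array([(u-cx)/f,(v-cy)/f,1]); return t+d*(z-t[2])/d[2]
def proj(c,P):
    f,cx,cy,Rw,t=c; q=Rw.T@(np.array(P)-t); return f*q[0]/q[2]+cx,f*q[1]/q[2]+cy
E
```

```text
((287.7059020996094, 225.17649841308594), (26.678918838500977, 31.044557571411133), 14.03624439239502) [[271.00003 237.00003]
 [278.52945 206.88239]
 [304.41177 213.35297]
 [296.88235 243.47061]]
cam [0.37678638 0.00877177 1.07832643]
```

View pics/crop1.png

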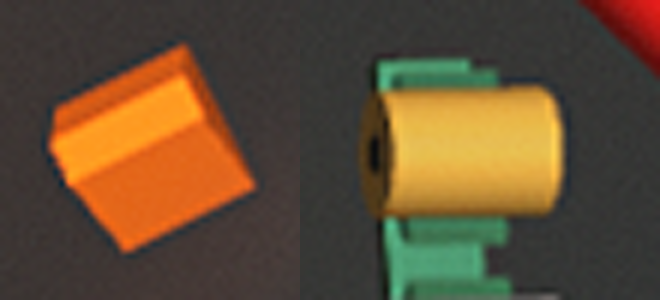

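```bash
python3 - <<'E'
from h import *
c=cam('top')
print('cam',c[4])
g=lambda x,y,ox,oy:(ox+(x+.5)/6-.5,oy+(y+.5)/6-.5)
for q in [(50,137),(182,73),(205,122),(72,185),(127,129)]: print('chock',back(c,*g(*q,155,207),.04).round(4))
for q in [(71.5,161),(193.5,97.5)]: print('ctr',q,back(c,*g(*q,155,207),.04).round(4))
for q in [(378-300,153),(545-300,152),(461-300,152)]: print('brass',back(c,*g(*q,445,207),.045).round(4))
for q in [(271,237),(278.5,207),(304.4,213.4),(296.9,243.5),(287.7,225.2)]: print('mark',back(c,*q,.057).round(4))
for q in [(268,187),(327,198),(306,294),(243,279)]: print('plate',back(c,*q,.06).round(4))
E
```

```text
cam [0.37678638 0.00877177 1.07832643]
chock [0.5564 0.3279 0.04  ]
chock [0.5786 0.2837 0.04  ]
chock [0.5615 0.2751 0.04  ]
chock [0.5398 0.3196 0.04  ]
chock [0.5591 0.3017 0.04  ]
ctr (71.5, 161) [0.5481 0.3202 0.04  ]
ctr (193.5, 97.5) [0.57   0.2794 0.04  ]
brass [ 0.5479 -0.2759  0.045 ]
brass [ 0.548  -0.3329  0.045 ]
brass [ 0.5481 -0.3042  0.045 ]
mark [0.5372 0.1044 0.057 ]
mark [0.599  0.0898 0.057 ]
mark [0.5855 0.0371 0.057 ]
mark [0.5238 0.0522 0.057 ]
mark [0.5613 0.0709 0.057 ]
plate [0.6401 0.1114 0.06  ]
plate [ 0.6167 -0.0089  0.06  ]
plate [0.4226 0.0337 0.06  ]
plate [0.4527 0.1586 0.06  ]
```

```bash
cat >> h.py <<'E'
MY=np.radians(-13.3) # mark x yaw
def pose(yaw_y,tilt=False):
    """tool y at world yaw, z down; tilt: z = -plate normal (yaw_y then taken as mark y)"""
    y=np.array([np.cos(yaw_y),np.sin(yaw_y),0]); z=np.array([0,0,-1.])
    M=np.c_[np.cross(y,z),y,z]
    if tilt:
        my=np.array([-np.sin(MY),np.cos(MY),0]); M=R.from_rotvec(.105*my).as_matrix()@M
    return M
def rel(P,M,s=None):
    s=s or manip.sense(); A=R.from_rotvec(s['orientation']).as_matrix()
    print('lin',(A.T@(np.array(P)-s['eef_pos'])*1000).round(1),'tw',R.from_matrix(A.T@M).as_rotvec().round(3))
E
python3 - <<'E'
from h import *
rel([.559,.3015,.16],pose(np.radians(116.4)))
E
```

```text
lin [-387.1 -145.8   70.4] tw [-0.002 -0.001 -0.882]
```

Request:
jog_arm:
  targets:
    - {"linear": [-100, -38, 18], "twist": [0, 0, -0.25], "claw": 1}
    - {"linear": [-200, -75, 36], "twist": [0, 0, -0.5], "claw": 1}
    - {"linear": [-387, -146, 70], "twist": [0, 0, -0.882], "claw": 1}
    - {"linear": [-387, -146, 70], "twist": [0, 0, -0.882], "claw": 1}
    - {"linear": [-387, -146, 70], "twist": [0, 0, -0.882], "claw": 1}
    - {"linear": [-387, -146, 70], "twist": [0, 0, -0.882], "claw": 1}
    - {"linear": [-387, -146, 70], "twist": [0, 0, -0.882], "claw": 1}
    - {"linear": [-387, -146, 70], "twist": [0, 0, -0.882], "claw": 1}
    - {"linear": [-387, -146, 70], "twist": [0, 0, -0.882], "claw": 1}
    - {"linear": [-387, -146, 70], "twist": [0, 0, -0.882], "claw": 1}
    - {"linear": [-387, -146, 70], "twist": [0, 0, -0.882], "claw": 1}
    - {"linear": [-387, -146, 70], "twist": [0, 0, -0.882], "claw": 1}
    - {"linear": [-387, -146, 70], "twist": [0, 0, -0.882], "claw": 1}
    - {"linear": [-387, -146, 70], "twist": [0, 0, -0.882], "claw": 1}
    - {"linear": [-387, -146, 70], "twist": [0, 0, -0.882], "claw": 1}
    - {"linear": [-387, -146, 70], "twist": [0, 0, -0.882], "claw": 1}

```text
time: 1.43
eef_pos: [0.5583, 0.3033, 0.1617]
orientation: [-0.721, 3.057, 0.0]
ft_force: [0.1, 0.3, -0.9]
width: 0.0856
grasp_force: 0.0
```

```bash
python3 - <<'E'
from h import *
print(manip.sense()['eef_pos'],manip.sense()['time']);rel([.559,.3015,.16],pose(np.radians(116.4)))
c=cam('wrist'); im=snap('wrist','w1.png')
print([proj(c,p) for p in ([.559,.3015,.04],[.559,.3015,0])])
E
```

```text
[0.55827248 0.30331041 0.1617483 ] 1.4333
lin [ 0.2 -1.9  1.7] tw [0.    0.001 0.003]
[(np.float64(317.12644829841366), np.float64(223.7442757304488)), (np.float64(317.350416508323), np.float64(210.58496619811228))]
```

View pics/w1.png

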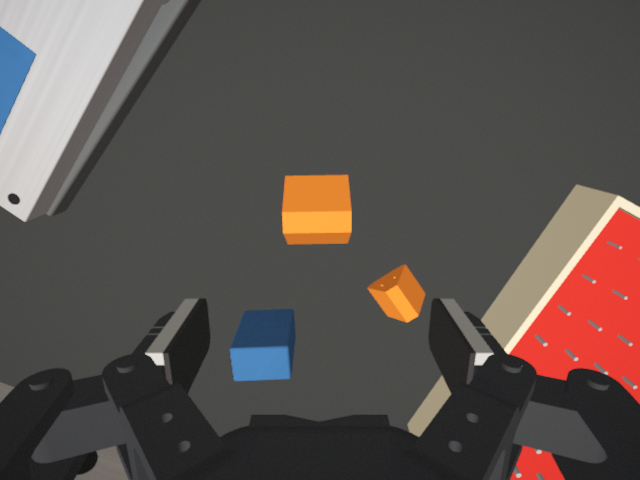

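The wrist view shows the chock's top face centred at about (317,222), against a predicted (317,224), and square to the tool. The fingers will clear the small orange piece at (397,293).

Request:
jog_arm:
  targets:
    - {"linear": [0, -2, 40], "twist": [0, 0, 0.01], "claw": 0.82}
    - {"linear": [0, -2, 80], "twist": [0, 0, 0.01], "claw": 0.82}
    - {"linear": [0, -2, 120], "twist": [0, 0, 0.01], "claw": 0.82}
    - {"linear": [0, -2, 140], "twist": [0, 0, 0.01], "claw": 0.82}
    - {"linear": [0, -2, 153], "twist": [0, 0, 0.01], "claw": 0.82}
    - {"linear": [0, -2, 153], "twist": [0, 0, 0.01], "claw": 0.82}
    - {"linear": [0, -2, 153], "twist": [0, 0, 0.01], "claw": 0.82}
    - {"linear": [0, -2, 153], "twist": [0, 0, 0.01], "claw": 0.4}
    - {"linear": [0, -2, 153], "twist": [0, 0, 0.01], "claw": 0.4}
    - {"linear": [0, -2, 153], "twist": [0, 0, 0.01], "claw": 0.4}
    - {"linear": [0, -2, 153], "twist": [0, 0, 0.01], "claw": 0.4}
    - {"linear": [0, -2, 153], "twist": [0, 0, 0.01], "claw": 0.4}
    - {"linear": [0, -2, 153], "twist": [0, 0, 0.01], "claw": 0.4}
  newtons: 35

```text
time: 2.57
eef_pos: [0.5622, 0.3014, 0.0116]
orientation: [-0.702, 3.057, 0.002]
ft_force: [-1.2, 1.9, 6.9]
width: 0.0493
grasp_force: 39.3
```

Request:
jog_arm:
  targets:
    - {"linear": [0, 0, 0], "twist": [0, 0, 0], "claw": 0.4}
    - {"linear": [0, 0, 0], "twist": [0, 0, 0], "claw": 0.4}

```text
time: 2.73
eef_pos: [0.5622, 0.3014, 0.0116]
orientation: [-0.701, 3.057, 0.002]
ft_force: [-0.8, 1.5, 7.1]
width: 0.0491
grasp_force: 39.3
```

Request:
jog_arm:
  targets:
    - {"linear": [0, 0, -40], "twist": [0, 0, 0], "claw": 0.4}
    - {"linear": [0, 0, -80], "twist": [0, 0, 0], "claw": 0.4}
    - {"linear": [0, 0, -120], "twist": [0, 0, 0], "claw": 0.4}
    - {"linear": [0, 0, -150], "twist": [0, 0, 0], "claw": 0.4}
    - {"linear": [0, 0, -150], "twist": [0, 0, 0], "claw": 0.4}
    - {"linear": [0, 0, -150], "twist": [0, 0, 0], "claw": 0.4}
    - {"linear": [0, 0, -150], "twist": [0, 0, 0], "claw": 0.4}

```text
time: 3.32
eef_pos: [0.5591, 0.2996, 0.157]
orientation: [0.702, -3.06, 0.001]
ft_force: [-0.7, -1.3, -2.5]
width: 0.0495
grasp_force: 38.6
```

```bash
python3 - <<'E'
from h import *
s=manip.sense();print(s['eef_pos'],s['width'],s['ft_force'],s['grasp_force'])
M=pose(np.radians(76.7),True); n=-M[:,2]; print(n)
m=np.array([.5613,.0709,.057])
rel(m+n*.08,M); rel(m+n*.0125,M)
E
```

```text
[0.55905869 0.29957851 0.15698586] 0.049488735678494496 [-0.74519473 -1.33993777 -2.53852737] 38.55471686291828
[ 0.10199612 -0.02411086  0.99449256]
lin [  91.1 -212.1   20.7] tw [-0.037  0.099  0.683]
lin [  96.5 -207.6   87.8] tw [-0.037  0.099  0.683]
```

Request:
jog_arm:
  targets:
    - {"linear": [18, -42, 4], "twist": [-0.006, 0.016, 0.11], "claw": 0.4}
    - {"linear": [36, -84, 8], "twist": [-0.012, 0.033, 0.22], "claw": 0.4}
    - {"linear": [54, -127, 12], "twist": [-0.018, 0.05, 0.34], "claw": 0.4}
    - {"linear": [72, -169, 16], "twist": [-0.03, 0.08, 0.55], "claw": 0.4}
    - {"linear": [91, -212, 21], "twist": [-0.037, 0.099, 0.683], "claw": 0.4}
    - {"linear": [91, -212, 21], "twist": [-0.037, 0.099, 0.683], "claw": 0.4}
    - {"linear": [91, -212, 21], "twist": [-0.037, 0.099, 0.683], "claw": 0.4}
    - {"linear": [91, -212, 21], "twist": [-0.037, 0.099, 0.683], "claw": 0.4}
    - {"linear": [91, -212, 21], "twist": [-0.037, 0.099, 0.683], "claw": 0.4}
    - {"linear": [91, -212, 21], "twist": [-0.037, 0.099, 0.683], "claw": 0.4}
    - {"linear": [91, -212, 21], "twist": [-0.037, 0.099, 0.683], "claw": 0.4}

```text
time: 4.23
eef_pos: [0.5701, 0.0709, 0.1368]
orientation: [-0.349, -3.018, -0.021]
ft_force: [0.1, 0.6, -2.3]
width: 0.0492
grasp_force: 38.8
```

```bash
python3 - <<'E'
from h import *
s=manip.sense();print(s['eef_pos'],s['width'],s['joint_pos'])
M=pose(np.radians(76.7),True); n=-M[:,2]
m=np.array([.5613,.0709,.057])
rel(m+n*.08,M); rel(m+n*.0125,M)
c=cam('wrist'); snap('wrist','w2.png')
for a in (-1,1):
  for b in (-1,1): print(a,b,np.round(proj(c,m-M[:,0]*.033*a*0+M@np.array([.033*a,.028*b,0])),1))
for a in (-1,1):
  for b in (-1,1): print('chock',a,b,np.round(proj(c,s['eef_pos']+M@np.array([.008*a,.025*b,.012-.04])),1))
E
```

```text
[0.57014054 0.07087974 0.13676878] 0.04922366064517979 [ 0.01721967  0.09623283  1.84726975  0.02808254  1.2991644  -1.33228338]
lin [ 0.2 -2.   0.2] tw [0.001 0.    0.002]
lin [ 0.2 -2.1 67.7] tw [0.001 0.    0.002]
-1 -1 [272.7 289.4]
-1 1 [359.4 289.6]
1 -1 [269.1 188.2]
1 1 [363.3 188.5]
chock -1 -1 [248.8 360.1]
chock -1 1 [390.8 360.5]
chock 1 -1 [246.4 319.7]
chock 1 1 [393.6 320.1]
```

View pics/w2.png

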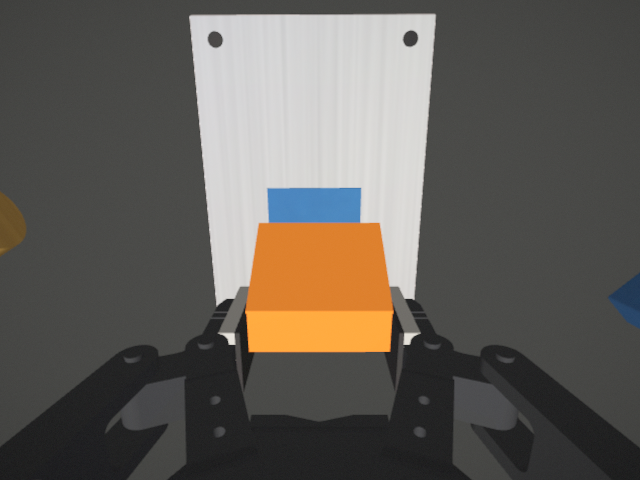

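The patch's uphill edge is at row 188, columns 267–361, within 2 px of prediction. The chock is square, and about 4 mm uphill of the TCP in the grip.

Request:
jog_arm:
  targets:
    - {"linear": [-4, -3, 25], "twist": [0, 0, 0], "claw": 0.4}
    - {"linear": [-4, -3, 45], "twist": [0, 0, 0], "claw": 0.4}
    - {"linear": [-4, -3, 58], "twist": [0, 0, 0], "claw": 0.4}
    - {"linear": [-4, -3, 63], "twist": [0, 0, 0], "claw": 0.4}
    - {"linear": [-4, -3, 65], "twist": [0, 0, 0], "claw": 0.4}
    - {"linear": [-4, -3, 65], "twist": [0, 0, 0], "claw": 0.4}
    - {"linear": [-4, -3, 65], "twist": [0, 0, 0], "claw": 0.4}

```text
time: 4.87
eef_pos: [0.5682, 0.0677, 0.0735]
orientation: [-0.352, -3.02, -0.021]
ft_force: [0.0, 0.3, -3.2]
width: 0.0495
grasp_force: 38.7
```

```bash
python3 - <<'E'
from h import *
s=manip.sense();print(s['ft_force'])
M=pose(np.radians(76.7),True)
m=np.array([.5613,.0709,.057]); print(M.T@(s['eef_pos']-m))
E
```

```text
[ 0.0116964   0.3393671  -3.20369675]
[-0.00566609 -0.0015477  -0.01717386]
```

Request:
jog_arm:
  targets:
    - {"linear": [1, 0, 2], "twist": [0, 0, 0], "claw": 0.4}
    - {"linear": [1, 0, 4], "twist": [0, 0, 0], "claw": 0.4}
    - {"linear": [1, 0, 4.5], "twist": [0, 0, 0], "claw": 0.4}
    - {"linear": [1, 0, 4.5], "twist": [0, 0, 0], "claw": 0.4}

```text
time: 5.2
eef_pos: [0.5661, 0.0678, 0.0684]
orientation: [-0.353, -3.019, -0.021]
ft_force: [-0.6, 0.1, -1.1]
width: 0.0494
grasp_force: 38.8
```

Request:
jog_arm:
  targets:
    - {"linear": [0, 0, 0.5], "twist": [0, 0, 0], "claw": 0.4}
    - {"linear": [0, 0, 1], "twist": [0, 0, 0], "claw": 0.4}
    - {"linear": [0, 0, 1], "twist": [0, 0, 0], "claw": 0.4}

```text
time: 5.45
eef_pos: [0.5661, 0.0678, 0.0683]
orientation: [-0.352, -3.019, -0.021]
ft_force: [-4.0, -0.4, 5.4]
width: 0.0495
grasp_force: 39.7
```

Request:
jog_arm:
  targets:
    - {"linear": [0, 0, 0], "twist": [0, 0, 0], "claw": 0.62}
    - {"linear": [0, 0, 0], "twist": [0, 0, 0], "claw": 0.7}
    - {"linear": [0, 0, 0], "twist": [0, 0, 0], "claw": 0.85}
    - {"linear": [0, 0, 0], "twist": [0, 0, 0], "claw": 0.9}
    - {"linear": [0, 0, -20], "twist": [0, 0, 0], "claw": 0.9}
    - {"linear": [0, 0, -60], "twist": [0, 0, 0], "claw": 0.9}
    - {"linear": [0, 0, -100], "twist": [0, 0, 0], "claw": 0.9}
    - {"linear": [0, 0, -120], "twist": [0, 0, 0], "claw": 0.9}
    - {"linear": [0, 0, -120], "twist": [0, 0, 0], "claw": 0.9}
    - {"linear": [0, 0, -120], "twist": [0, 0, 0], "claw": 0.9}

```text
time: 6.28
eef_pos: [0.5789, 0.0648, 0.1881]
orientation: [-0.353, -3.022, -0.022]
ft_force: [-0.9, 0.1, -0.6]
width: 0.0769
grasp_force: 0.0
```

```bash
python3 - <<'E'
from h import *
s=manip.sense();print(s['eef_pos'],s['time'])
c=cam('wrist'); snap('wrist','w3.png')
M=pose(np.radians(76.7),True); m=np.array([.5613,.0709,.057])
for z in (0,.04):
  for a in (-1,1):
    for b in (-1,1): print(z,a,b,np.round(proj(c,m+M@np.array([(.031 if z==0 else .008)*a,.025*b,-z])),1))
rel([.548,-.3045,.17],pose(np.radians(90)))
E
```

```text
[0.57887414 0.06478626 0.18808812] 6.2833
0 -1 -1 [289.1 251.5]
0 -1 1 [353.8 251.6]
0 1 -1 [287.2 171. ]
0 1 1 [356.3 171.1]
0.04 -1 -1 [283.8 239.7]
0.04 -1 1 [360.3 239.7]
0.04 1 -1 [283.1 216. ]
0.04 1 1 [361.2 216. ]
lin [ -57.6 -366.2    9.4] tw [ 0.014 -0.103 -0.232]
```

View pics/w3.png

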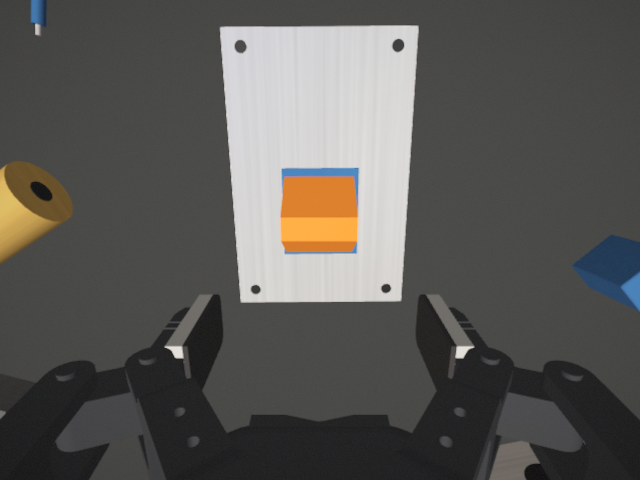

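```bash
python3 - <<'E'
from h import *
im=cv2.imread('pics/w3.png')
cv2.imwrite('pics/crop3.png',cv2.resize(im[160:260,270:370],None,fx=6,fy=6,interpolation=cv2.INTER_CUBIC))
E
```

```text
(no output)
```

View pics/crop3.png

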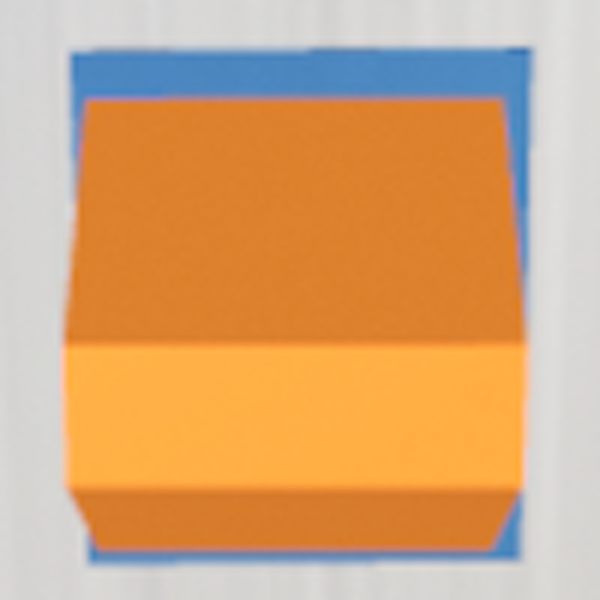

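The chock is square inside the patch and about 1–2 mm downhill of centre. Next is the brass roller.

Request:
jog_arm:
  targets:
    - {"linear": [-6, -40, -5], "twist": [0.002, -0.012, -0.03], "claw": 0.9}
    - {"linear": [-12, -80, -8], "twist": [0.004, -0.025, -0.06], "claw": 0.9}
    - {"linear": [-18, -120, -8], "twist": [0.006, -0.04, -0.09], "claw": 0.9}
    - {"linear": [-58, -366, 9], "twist": [0.014, -0.103, -0.232], "claw": 0.9}
    - {"linear": [-58, -366, 9], "twist": [0.014, -0.103, -0.232], "claw": 0.9}
    - {"linear": [-58, -366, 9], "twist": [0.014, -0.103, -0.232], "claw": 0.9}
    - {"linear": [-58, -366, 9], "twist": [0.014, -0.103, -0.232], "claw": 0.9}
    - {"linear": [-58, -366, 9], "twist": [0.014, -0.103, -0.232], "claw": 0.9}
    - {"linear": [-58, -366, 9], "twist": [0.014, -0.103, -0.232], "claw": 0.9}
    - {"linear": [-58, -366, 9], "twist": [0.014, -0.103, -0.232], "claw": 0.9}
    - {"linear": [-58, -366, 9], "twist": [0.014, -0.103, -0.232], "claw": 0.9}
    - {"linear": [-58, -366, 9], "twist": [0.014, -0.103, -0.232], "claw": 0.9}
    - {"linear": [-58, -366, 9], "twist": [0.014, -0.103, -0.232], "claw": 0.9}
    - {"linear": [-58, -366, 9], "twist": [0.014, -0.103, -0.232], "claw": 0.9}
    - {"linear": [-58, -366, 9], "twist": [0.014, -0.103, -0.232], "claw": 0.9}
    - {"linear": [-58, -366, 9], "twist": [0.014, -0.103, -0.232], "claw": 0.9}

```text
time: 7.67
eef_pos: [0.549, -0.3034, 0.1709]
orientation: [-0.002, 3.141, -0.001]
ft_force: [-0.3, 0.2, 0.0]
width: 0.0773
grasp_force: 0.0
```

```bash
python3 - <<'E'
from h import *
s=manip.sense();print(s['eef_pos'],s['time'])
c=cam('wrist'); snap('wrist','w4.png')
B=np.array([.548,-.3045,.045])
for b in (-1,1):
  for a,z in ((0,0),(0,.022),(.022,0),(-.022,0)): print(b,a,z,np.round(proj(c,B+[a,.028*b,z]),1))
rel([.548,-.3045,.031],pose(np.radians(90)))
E
```

```text
[ 0.54900088 -0.30337579  0.17086405] 7.6667
-1 0 0 [280.1 220.6]
-1 0 0.022 [276.8 229.2]
-1 0.022 0 [280.9 248.8]
-1 -0.022 0 [279.2 191.1]
1 0 0 [356.2 220.9]
1 0 0.022 [359.3 229.4]
1 0.022 0 [355.3 249.1]
1 -0.022 0 [357.2 191.3]
lin [  1.   -0.8 140. ] tw [-0.001  0.     0.001]
```

View pics/w4.png

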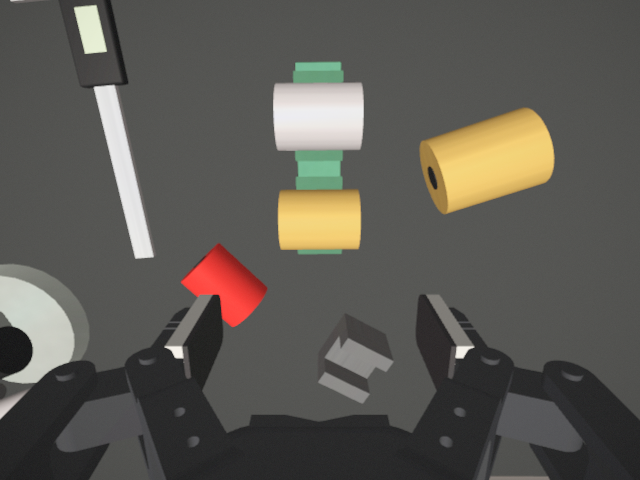

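The brass roller spans (279–361, 190–250), within 2 px of prediction. The red decoy clears the fingers.

Request:
jog_arm:
  targets:
    - {"linear": [1, 1, 40], "twist": [0, 0, 0], "claw": 0.9}
    - {"linear": [1, 1, 80], "twist": [0, 0, 0], "claw": 0.9}
    - {"linear": [1, 1, 115], "twist": [0, 0, 0], "claw": 0.9}
    - {"linear": [1, 1, 132], "twist": [0, 0, 0], "claw": 0.9}
    - {"linear": [1, 1, 140], "twist": [0, 0, 0], "claw": 0.9}
    - {"linear": [1, 1, 140], "twist": [0, 0, 0], "claw": 0.9}
    - {"linear": [1, 1, 140], "twist": [0, 0, 0], "claw": 0.9}
    - {"linear": [1, 1, 140], "twist": [0, 0, 0], "claw": 0.5}
    - {"linear": [1, 1, 140], "twist": [0, 0, 0], "claw": 0.5}
    - {"linear": [1, 1, 140], "twist": [0, 0, 0], "claw": 0.5}
    - {"linear": [1, 1, 140], "twist": [0, 0, 0], "claw": 0.5}
    - {"linear": [1, 1, 140], "twist": [0, 0, 0], "claw": 0.5}
  newtons: 50

```text
time: 8.72
eef_pos: [0.5494, -0.3039, 0.0337]
orientation: [0.0, 3.138, -0.003]
ft_force: [-0.4, 3.0, 5.5]
width: 0.0552
grasp_force: 55.9
```

Request:
jog_arm:
  targets:
    - {"linear": [0, 0, -10], "twist": [0, 0, 0], "claw": 0.5}
    - {"linear": [0, 0, -30], "twist": [0, 0, 0], "claw": 0.5}
    - {"linear": [0, 0, -70], "twist": [0, 0, 0], "claw": 0.5}
    - {"linear": [0, 0, -110], "twist": [0, 0, 0], "claw": 0.5}
    - {"linear": [0, 0, -140], "twist": [0, 0, 0], "claw": 0.5}
    - {"linear": [0, 0, -140], "twist": [0, 0, 0], "claw": 0.5}
    - {"linear": [0, 0, -140], "twist": [0, 0, 0], "claw": 0.5}
    - {"linear": [0, 0, -140], "twist": [0, 0, 0], "claw": 0.5}

```text
time: 9.38
eef_pos: [0.546, -0.3024, 0.1678]
orientation: [-0.0, -3.138, -0.003]
ft_force: [-0.9, 1.1, -7.6]
width: 0.055
grasp_force: 56.5
```

```bash
python3 - <<'E'
from h import *
s=manip.sense();print(s['eef_pos'],s['width'],s['ft_force'],s['grasp_force'])
M=pose(np.radians(76.7),True); n=-M[:,2]
m=np.array([.5613,.0709,.057])
rel(m+M@[.055,-.001,-.085],M)
snap('wrist','w5.png'); c=cam('wrist',s)
A=R.from_rotvec(s['orientation']).as_matrix()
for b in (-1,1):
  for a in (-1,1):print(a,b,np.round(proj(c,s['eef_pos']+A@[.022*a,.028*b,-.0113]),1))
E
```

```text
[ 0.54598967 -0.30243865  0.16781573] 0.05502040439776464 [-0.89930202  1.09800466 -7.59174715] 56.509283781051636
lin [ 29.5 382.8  21.5] tw [-0.01   0.1    0.232]
-1 -1 [250.8 364.8]
1 -1 [244.8 263.7]
-1 1 [389. 365.]
1 1 [395.7 263.9]
```

View pics/w5.png

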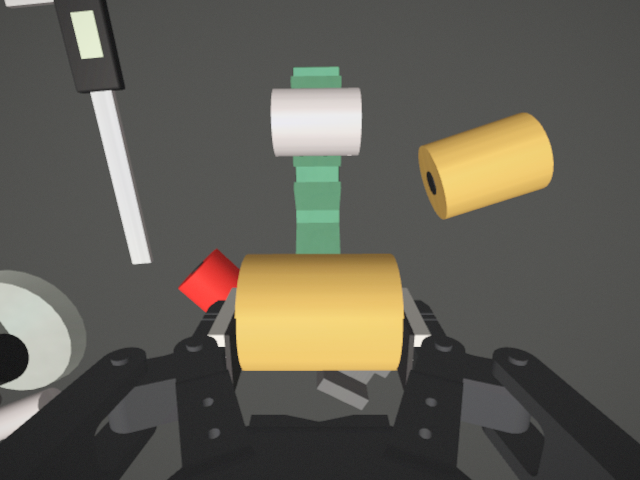

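The brass roller is gripped by its ends (rows 254–371, columns 237–402) and the steel one is undisturbed.

```bash
python3 - <<'E'
from h import *
p=manip.camera_params('wrist');f=240/np.tan(np.radians(p['fovy']/2));H=p['hand_eye']
t1,t2=[np.arctan((v-p['cy'])/f) for v in (253.7,370.7)]
d=.022/np.sin((t2-t1)/2); t=(t1+t2)/2
print('roller centre in tool',H@[0,d*np.sin(t),d*np.cos(t),1])
E
```

```text
roller centre in tool [ 2.20473663e-03 -4.45795414e-04 -1.04258854e-02  1.00000000e+00]
```

Request:
jog_arm:
  targets:
    - {"linear": [3, 35, 0], "twist": [-0.001, 0.01, 0.023], "claw": 0.5}
    - {"linear": [6, 70, 0], "twist": [-0.002, 0.02, 0.046], "claw": 0.5}
    - {"linear": [9, 108, 0], "twist": [-0.003, 0.03, 0.07], "claw": 0.5}
    - {"linear": [12, 146, 0], "twist": [-0.004, 0.04, 0.09], "claw": 0.5}
    - {"linear": [15, 184, 0], "twist": [-0.005, 0.05, 0.115], "claw": 0.5}
    - {"linear": [18, 222, 0], "twist": [-0.006, 0.06, 0.14], "claw": 0.5}
    - {"linear": [21, 260, 3], "twist": [-0.007, 0.07, 0.16], "claw": 0.5}
    - {"linear": [24, 298, 8], "twist": [-0.008, 0.08, 0.185], "claw": 0.5}
    - {"linear": [27, 336, 13], "twist": [-0.009, 0.09, 0.21], "claw": 0.5}
    - {"linear": [29, 368, 18], "twist": [-0.01, 0.1, 0.232], "claw": 0.5}
    - {"linear": [29.5, 383, 21.5], "twist": [-0.01, 0.1, 0.232], "claw": 0.5}
    - {"linear": [29.5, 383, 21.5], "twist": [-0.01, 0.1, 0.232], "claw": 0.5}
    - {"linear": [29.5, 383, 21.5], "twist": [-0.01, 0.1, 0.232], "claw": 0.5}
    - {"linear": [29.5, 383, 21.5], "twist": [-0.01, 0.1, 0.232], "claw": 0.5}

```text
time: 10.6
eef_pos: [0.5171, 0.0791, 0.1469]
orientation: [-0.352, -3.018, -0.013]
ft_force: [-0.1, -0.6, -7.8]
width: 0.0551
grasp_force: 57.4
```

```bash
cat >> h.py <<'E'
def inmark():
    s=manip.sense();M=pose(np.radians(76.7),True); m=np.array([.5613,.0709,.057]); print('TCP in mark (uphill,y,into)',(M.T@(s['eef_pos']-m)*1000).round(1),s['ft_force'].round(1),s['width'],s['time'])
    for q in ([.050,-.001,-.016],[.043,-.001,-.012]): rel(m+M@q,M)
E
python3 -c "
from h import *
inmark()"
```

```text
TCP in mark (uphill,y,into) [ 54.1  -2.2 -84.7] [-0.1 -0.6 -7.8] 0.05514478808317642 10.6
lin [-4.   1.4 68.7] tw [-0.004  0.002 -0.   ]
lin [-11.    1.4  72.7] tw [-0.004  0.002 -0.   ]
```

Request:
jog_arm:
  targets:
    - {"linear": [-4, 1, 25], "twist": [-0.004, 0.002, 0], "claw": 0.5}
    - {"linear": [-4, 1, 48], "twist": [-0.004, 0.002, 0], "claw": 0.5}
    - {"linear": [-4, 1, 62], "twist": [-0.004, 0.002, 0], "claw": 0.5}
    - {"linear": [-4, 1, 68], "twist": [-0.004, 0.002, 0], "claw": 0.5}
    - {"linear": [-4, 1, 69], "twist": [-0.004, 0.002, 0], "claw": 0.5}
    - {"linear": [-4, 1, 69], "twist": [-0.004, 0.002, 0], "claw": 0.5}
    - {"linear": [-4, 1, 69], "twist": [-0.004, 0.002, 0], "claw": 0.5}

```text
time: 11.18
eef_pos: [0.5168, 0.0807, 0.0814]
orientation: [-0.354, -3.022, -0.022]
ft_force: [0.3, 0.3, -6.4]
width: 0.0551
grasp_force: 57.3
```

```bash
python3 -c "
from h import *
inmark(); c=cam('wrist'); snap('wrist','w6.png')"
```

```text
TCP in mark (uphill,y,into) [ 47.8  -0.7 -19.4] [ 0.3  0.3 -6.4] 0.05512804177635573 11.1833
lin [ 2.2 -0.3  3.4] tw [ 0.003  0.005 -0.001]
lin [-4.8 -0.3  7.5] tw [ 0.003  0.005 -0.001]
```

View pics/w6.png

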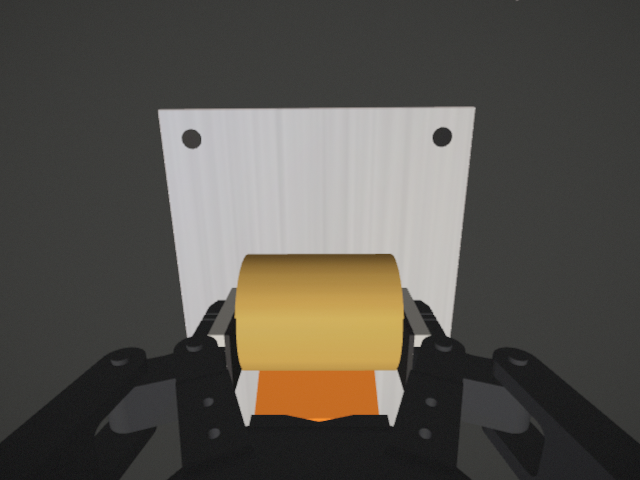

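The roller is square above the plate, with the chock just downhill of it and centred (columns 256–380).

Request:
jog_arm:
  targets:
    - {"linear": [0, 0, 3], "twist": [0, 0, 0], "claw": 0.5}
    - {"linear": [0, 0, 5.5], "twist": [0, 0, 0], "claw": 0.5}
    - {"linear": [0, 0, 6.5], "twist": [0, 0, 0], "claw": 0.5}
    - {"linear": [0, 0, 6.5], "twist": [0, 0, 0], "claw": 0.5}
    - {"linear": [0, 0, 6.5], "twist": [0, 0, 0], "claw": 0.5}

```text
time: 11.65
eef_pos: [0.5149, 0.0813, 0.0735]
orientation: [-0.353, -3.02, -0.021]
ft_force: [-0.1, -0.0, -7.1]
width: 0.0552
grasp_force: 57.6
```

```bash
python3 -c "
from h import *
inmark()"
```

```text
TCP in mark (uphill,y,into) [ 49.   -0.5 -11.4] [-0.1 -0.  -7.1] 0.05522277311316823 11.65
lin [ 1.  -0.5 -4.6] tw [ 0.002  0.003 -0.   ]
lin [-6.  -0.5 -0.5] tw [ 0.002  0.003 -0.   ]
```

Request:
jog_arm:
  targets:
    - {"linear": [-3, 0, 0], "twist": [0, 0, 0], "claw": 0.5}
    - {"linear": [-6, 0, 0], "twist": [0, 0, 0], "claw": 0.5}
    - {"linear": [-6, 0, 0], "twist": [0, 0, 0], "claw": 0.5}
    - {"linear": [-6, 0, 0.5], "twist": [0, 0, 0], "claw": 0.5}
    - {"linear": [-6, 0, 1], "twist": [0, 0, 0], "claw": 0.5}
    - {"linear": [-6, 0, 1], "twist": [0, 0, 0], "claw": 0.5}

```text
time: 12.15
eef_pos: [0.5211, 0.0799, 0.0725]
orientation: [-0.353, -3.021, -0.021]
ft_force: [-0.0, -0.5, -3.9]
width: 0.0553
grasp_force: 58.0
```

```bash
python3 -c "
from h import *
inmark()"
```

```text
TCP in mark (uphill,y,into) [ 42.6  -0.5 -11.1] [-0.  -0.5 -3.9] 0.055292968455616605 12.15
lin [ 7.4 -0.5 -4.9] tw [ 0.002  0.004 -0.   ]
lin [ 0.4 -0.5 -0.9] tw [ 0.002  0.004 -0.   ]
```

Request:
jog_arm:
  targets:
    - {"linear": [-0.7, 0, 0], "twist": [0, 0, 0], "claw": 0.5}
    - {"linear": [-1.4, 0, 0.2], "twist": [0, 0, 0], "claw": 0.5}
    - {"linear": [-2, 0, 0.4], "twist": [0, 0, 0], "claw": 0.5}
    - {"linear": [-2, 0, 0.4], "twist": [0, 0, 0], "claw": 0.5}

```text
time: 12.48
eef_pos: [0.5226, 0.0796, 0.0723]
orientation: [-0.353, -3.019, -0.021]
ft_force: [-5.5, 0.9, 4.6]
width: 0.0553
grasp_force: 58.8
```

```bash
python3 -c "
from h import *
inmark()"
```

```text
TCP in mark (uphill,y,into) [ 41.1  -0.4 -11. ] [-5.5  0.9  4.6] 0.05527094515227693 12.4833
lin [ 8.9 -0.6 -5. ] tw [ 0.002  0.002 -0.   ]
lin [ 1.9 -0.6 -1. ] tw [ 0.002  0.002 -0.   ]
```

Request:
jog_arm:
  targets:
    - {"linear": [0.3, 0, -0.3], "twist": [0, 0, 0], "claw": 0.5}
    - {"linear": [0.3, 0, -0.3], "twist": [0, 0, 0], "claw": 0.5}
    - {"linear": [0.3, 0, -0.3], "twist": [0, 0, 0], "claw": 0.66}
    - {"linear": [0.3, 0, -0.3], "twist": [0, 0, 0], "claw": 0.7}
    - {"linear": [0.3, 0, -0.3], "twist": [0, 0, 0], "claw": 0.75}
    - {"linear": [0.3, 0, -0.3], "twist": [0, 0, 0], "claw": 0.82}
    - {"linear": [0.3, 0, -0.3], "twist": [0, 0, 0], "claw": 0.9}
    - {"linear": [0.3, 0, -0.3], "twist": [0, 0, 0], "claw": 0.95}
    - {"linear": [0.3, 0, -0.3], "twist": [0, 0, 0], "claw": 0.95}
  newtons: 20

```text
time: 13.23
eef_pos: [0.5224, 0.0795, 0.0716]
orientation: [-0.353, -3.02, -0.021]
ft_force: [-0.2, -0.9, -0.2]
width: 0.081
grasp_force: 0.0
```

Request:
jog_arm:
  targets:
    - {"linear": [0, 0, -10], "twist": [0, 0, 0], "claw": 0.95}
    - {"linear": [0, 0, -30], "twist": [0, 0, 0], "claw": 0.95}
    - {"linear": [0, 0, -70], "twist": [0, 0, 0], "claw": 0.95}
    - {"linear": [0, 0, -110], "twist": [0, 0, 0], "claw": 0.95}
    - {"linear": [0, 0, -130], "twist": [0, 0, 0], "claw": 0.95}
    - {"linear": [0, 0, -130], "twist": [0, 0, 0], "claw": 0.95}
    - {"linear": [0, 0, -130], "twist": [0, 0, 0], "claw": 0.95}
    - {"linear": [0, 0, -130], "twist": [0, 0, 0], "claw": 0.95}

```text
time: 13.9
eef_pos: [0.5346, 0.0762, 0.2004]
orientation: [-0.353, -3.019, -0.021]
ft_force: [-0.1, 0.1, -0.8]
width: 0.0809
grasp_force: 0.0
```

```bash
python3 -c "
from h import *
s=manip.sense();print(s['time'],s['width'],s['ft_force'],s['grasp_force'])
a=snap('wrist','w7.png'); t=snap('top','top7.png')
o=np.vstack([cv2.resize(a[50:350,140:500],(720,600))[:300*2]])
cv2.imwrite('pics/f.png',np.hstack([a[:,150:490],cv2.resize(t[180:310,230:340],(406,480))])[:,:,::-1])"
```

```text
13.9 0.0808802461064437 [-0.06701684  0.14622631 -0.75746493] 0.0
```

View pics/f.png

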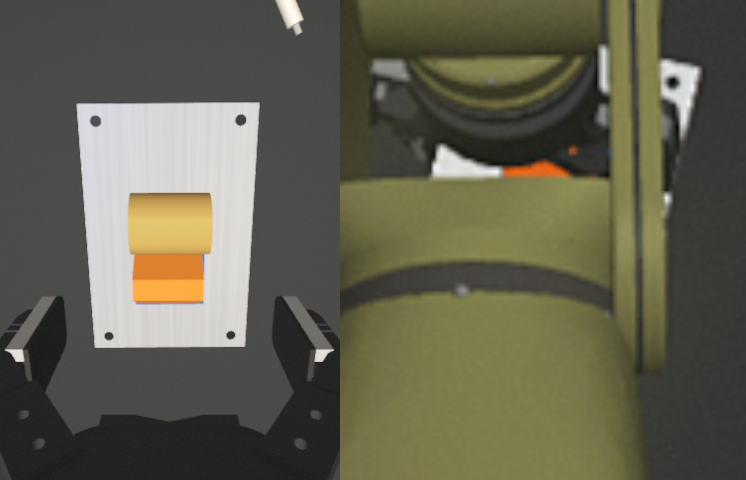

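The roller lies against the uphill face of the chock, crosswise and centred. I'll do one numeric check before handing in.

```bash
python3 - <<'E'
from h import *
c=cam('wrist');M=pose(np.radians(76.7),True); m=np.array([.5613,.0709,.057])
for q in ([.008,0,-.04],[-.008,0,-.04],[-.033,0,0],[.044,0,-.022]): print(q,proj(c,m+M@q))
print(manip.sense()['joint_vel'].round(3))
E
```

```text
[0.008, 0, -0.04] (np.float64(320.92451120568217), np.float64(280.64602169987063))
[-0.008, 0, -0.04] (np.float64(320.86520603043857), np.float64(301.4851585840919))
[-0.033, 0, 0] (np.float64(320.5264388567561), np.float64(306.12384840608996))
[0.044, 0, -0.022] (np.float64(320.91658047448095), np.float64(223.58624860729807))
[ 0.001  0.006  0.    -0.001  0.001 -0.001]
```

Everything is within about 2 mm of where it should be.

```bash
python3 -c "
from h import *
print(manip.finish_job())"
```

```text
the job is handed in; nothing more can be done
None
```

The job is handed in: the chock sits square on the blue patch, the brass roller rests crosswise against its uphill side (both within about 2 mm by camera), and the steel roller was left in its rest; the judge's verdict was not shown.

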